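# Feel for the glue tube in the light-tight box

## Task

The tube of light-curing glue lies out of sight in the black light-tight box. Reach down through the box's spring flaps, feel along inside for the tube, lift it out, and lay it flat in the wooden tray without dropping it; let the flaps close again and leave the other things on the table where they are.

Things in the scene. Friction and masses are not known exactly. Their poses are not given: they have to be found in the camera images.
- dark_box: Black light-tight box with a screwed-on grey lid, fixed to the table: 190 (its x) x 350 (its y) x 84 mm high. Origin: centre of its underside; z up. Inside 180 x 340 mm. Holds only the glue tube, which cannot be seen from outside.
- box_floor (a point): Centre of the box's inner floor, 5 mm above the box's origin, same axes. The hidden tube lies flat on this floor, cap towards the box's +y, its length along y within 0.05 rad, its middle within 4 mm of this point in x and up to 85 mm to either side in y. Almost closed fingers let gently down on the middle line meet the tube's top or go on.
- hatch (a point): Centre of the hatch in the lid, at the lid's top face (84 mm over the box's origin; the lid is 4 mm thick), same axes as the box. The hatch is 150 mm along x by 336 mm along y, closed by two opaque flaps that meet on its middle line. Fingers 25 mm or more apart along x hold both flaps well aside; closed ones can snag the flaps' edges on the way up, so spread them first.
- flap_near (a joint): Flap on the box's -x side: slippery black plate 74 (x) x 332 (y) x 3 mm, hinged along its long outer edge (x = -75 mm, z = 81 mm of the box), swinging down into the box. 0 = closed, level; 1.5 rad = hanging down. It is slippery (friction 0.2); a weak spring closes it (under 0.5 N at its free edge), so fingers simply push it down.
- flap_far (a joint): The same for the flap on the box's +x side (hinge at x = +75 mm).
- glue_tube: Loose rigid glue tube, blue, 42 g, 136 mm long (its y). Origin: centre of its underside as it lies flat. A wedge: crimped end (y = -68 mm) 38 wide (x) and 3 mm high; middle 30 wide, 17 high; at y = +40 24 wide, 25 high; then the cap, 14 wide, its top 22 mm up, to y = +68. Grip it across its width near the middle; fingers open about 60 mm go down on either side of it and through the hatch.
- tool_tray: Empty shallow tray of light wood, fixed to the table, 100 (its x) x 190 (its y) x 29 mm high, walls 4 mm, floor 15 mm thick. Origin: centre of its underside; z up. The tube fits in only with its length along the tray's y.
- green_spool: Bystander: standing reel of green thread, 29 mm across, 52 mm high. Origin: centre of its underside.
- wax_pot: Bystander: round pot with a red lid, 58 mm across, 50 mm high. Origin: centre of its underside.
- jar_lid: Bystander: grey jar lid lying on the table, 68 mm across, 10 mm high. Origin: centre of its underside.

How it is judged:
By the outcome, as a careful person would: the job done as asked, in the order asked, and still so for the second after the job is handed in, with the robot touching nothing.
It also fails if it takes over 61 s, if anything falls off the work surface, if the arm or the gripper's body presses on something with over 40 N, if the wrist force passes 120 N, or if a joint passes its speed limit or range.

## Robot

A 6-joint arm with a two-finger parallel gripper is mounted at the origin on a cart in front of the work surface, level with it; the furniture and walls round the work are solid. World frame = base frame: x ahead of the robot, y to its left, z up, the work surface at z = 0. Lengths are in m, angles in degrees, forces in N, time in s.
With the tool pointing down it reaches from about 0.4 to 0.825 m from the base axis. Payload 7 kg.
Tool frame: the origin (TCP) lies on the centre line of the jaws, within the pads' length; the fingertips stand 8 mm ahead of it and the grasp point (between the pads) lies 11 mm behind it; z points along the fingers, y is the line along which they close (so a half turn about z gives the same grasp; the last joint's range is limited). The gripper opens to 88 mm and grips with 3 to 60 N. Pads are 19 mm wide; open, the fingers measure 130 mm over their backs; the gripper's body (78 mm by 193 mm) begins 47 mm behind the grasp point.
Start: joints at [85.949, 20.546, 0.682, 0, -70.136, -16.507], TCP at [0.237, 0.632, 0.235] pointing down, gripper open.
Joint ranges: [-176.03, 176.03], [-82.01, 121.73], [-58.28, 71.71], [-173.87, 95.51], [-174.79, -0.11], [-173.66, 173.66]. Speed limits (degrees/s): [136.94, 136.94, 172.46, 180, 180, 180].

## Interface

Orientations are given as [roll, pitch, yaw] about the fixed x, y, z axes, in that order (R = Rz(yaw) Ry(pitch) Rx(roll)).
In Python, from plant import ctrl, vision gives the robot as it stands. The module is installed in compiled form; this text tells all that it offers.
- The arm moves only by the tool move_arm, never from a script. Its argument "moves" is one flat list of numbers, 7 for each row, row after row: the finger opening in cm, from 0 to 8.76, then the shift along the tool's x, y, z in cm, then the turn, a rotation vector about the tool's x, y, z in rad. A call has 1 to 8 rows; each row shifts and turns the commanded pose from where the row before left it, along the tool's axes as they then stand; what a row does not reach is not made up. A row lasts 1/10 s, in which the tool goes at most 50 mm and 8.59 degrees, less where a joint would pass 70% of its speed; a pose out of reach is approached as far as the arm can. A call with a gripper value outside its range is refused whole. The fingers move at their own pace and stop on an object; the grip force is fixed at half the most. Time passes only in rows, so rows that do not move let the fingers close. It gives the time, the measured TCP pose, the force, the opening and the grip force at its end, in the units of the state.
- ctrl.get_obs(): the state, without advancing time (a new reading comes with each control period).
- vision.snapshot(name): name is "scene" or "top" or "wrist"; returns (picture, depth): 420x560x3 uint8, red, green, blue; 420x560 float32, m along the optical axis (not along the pixel's ray), 0 where there is no reading.
- vision.camera_model(name): a dict with "vertical_fov" (degrees; the focal length in pixels is half the picture's height over the tangent of half this angle, whatever the lens; pixels are square), "cx", "cy" (the principal point, pixels), "cam_to_world" (4x4, takes a point from camera to world coordinates). Camera axes: x right, y down, z forward; pixel columns grow to the right and rows downward; lengths in m; the calibration is good to about 2 mm. The wrist camera is an equidistant fisheye: a pixel r from the principal point sees the ray r / f radians off the axis. A picture is of the moment at which its call begins: read the wrist's pose just before it. camera_model takes no time and is no camera call; for the wrist camera it gives the pose at the moment of the call.
- ctrl.close_job(): hands the job in; it is judged then, once.
The state is a dict: "clock": time; "joint_pos": joint angles; "qvel": joint speeds; "tau": joint torques, N m; "tool_pos": TCP position; "orientation": TCP orientation; "force": force on the tool from outside, world axes, zero at the start; "moment": the same for the moment, N m; "opening": finger opening in m; "gripper_force": force on a finger pad.
Only numpy, scipy, OpenCV 4.12 (cv2) and the standard library are available. Lean on these libraries where they do the work, as an engineer would, in place of code of your own. Each camera call takes 0.05 s, during which the arm holds its last target. There are 200 camera calls.

## Working session

There is one attempt and no reset: what is moved stays moved. The work goes in short steps, Python scripts to look and compute and a tool call to move; the robot and the scene stay as the last step left them, time stands still between calls to the robot, and variables do not carry over. Pictures are saved under pics/ and viewed, at most 10 in all, crops included, and the job is handed in when it is done.

Besides the shell and the picture viewer there is one more tool, called after "Request:" by a JSON object that holds its "op" and its "data". move_arm: Moves the arm, as the interface text tells. Its arguments: {"type":"object","properties":{"moves":{"type":"array"}},"required":["moves"]}

```bash
mkdir -p pics
cat > h.py <<'E'
import numpy as np, cv2
from plant import ctrl, vision
def snap(name,fn=None):
    m=vision.camera_model(name); p,d=vision.snapshot(name)
    if fn: cv2.imwrite('pics/'+fn,cv2.cvtColor(p,cv2.COLOR_RGB2BGR))
    return p,d,m
def rays(m,uv):
    uv=np.atleast_2d(uv).astype(float); f=210/np.tan(np.radians(m['vertical_fov'])/2)
    r=np.c_[(uv[:,0]-m['cx'])/f,(uv[:,1]-m['cy'])/f,np.ones(len(uv))]
    T=np.array(m['cam_to_world']); return T[:3,3],r@T[:3,:3].T
def onplane(m,uv,z):
    o,r=rays(m,uv); return o+r*((z-o[2])/r[:,2])[:,None]
E
python3 - <<'E'
from h import *
o=ctrl.get_obs();print({k:np.round(v,3) for k,v in o.items()})
for n in('top','scene'):
    p,d,m=snap(n,n+'1.png');print(n,m['vertical_fov'],np.round(m['cam_to_world'],3).tolist())
    np.savez(n+'1.npz',p=p,d=d)
E
```

```text
{'clock': np.float64(0.0), 'joint_pos': array([ 8.5950e+01,  2.0590e+01,  6.3400e-01, -1.9000e-02, -7.0136e+01,
       -1.6507e+01]), 'qvel': array([-0.035, -0.081,  0.034,  0.017, -0.077, -0.051]), 'tau': array([-1.0000e-03, -5.8272e+01,  2.9306e+01,  6.9970e+00,  7.0000e-03,
       -0.0000e+00]), 'tool_pos': array([0.237, 0.632, 0.234]), 'orientation': array([ 1.79907e+02, -9.00000e-03, -2.05630e+01]), 'force': array([-0.042, -0.788, -0.255]), 'moment': array([-0.014,  0.004, -0.014]), 'gripper_force': np.float64(0.0), 'opening': np.float64(0.088)}
top 54.71070646449952 [[-0.019, -0.998, 0.057, 0.545], [-1.0, 0.018, -0.018, -0.041], [0.017, -0.057, -0.998, 0.945], [0.0, 0.0, 0.0, 1.0]]
scene 52.097533358881854 [[-0.457, -0.538, 0.708, -0.01], [-0.889, 0.276, -0.364, 0.278], [0.0, -0.796, -0.605, 0.585], [0.0, 0.0, 0.0, 1.0]]
```

View pics/top1.png

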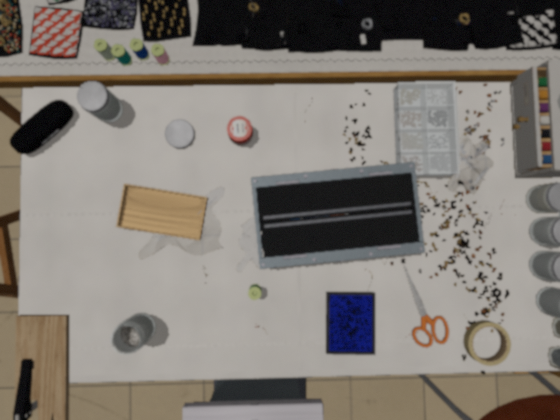

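View pics/scene1.png

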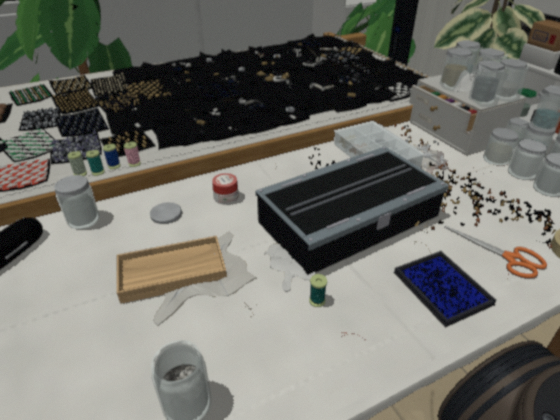

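Run:
```python
from h import *
m=vision.camera_model('top');q=np.load('top1.npz');p,d=q['p'],q['d']
v,u=np.mgrid[:420,:560]; o,r=rays(m,np.c_[u.ravel(),v.ravel()])
P=(o+r*d.ravel()[:,None]).reshape(420,560,3); Z=P[...,2]
def rect(mask,z,name,zs):
    mask=cv2.morphologyEx(mask.astype(np.uint8),cv2.MORPH_OPEN,np.ones((3,3)))
    c=max(cv2.findContours(mask,0,2)[0],key=cv2.contourArea)[:,0]
    w=onplane(m,c,z)[:,:2]
    R=cv2.minAreaRect((w*1000).astype(np.float32)); print(name,R,'z',np.median(Z[mask>0]),len(c))
    print(np.round(cv2.boxPoints(R)).tolist())
W=np.zeros((420,560),bool)
B=W.copy();B[150:280,235:435]=1
rect(B&(Z>.07)&(Z<.1),.084,'box',0)
T=W.copy();T[170:250,105:220]=1
hsv=cv2.cvtColor(p,cv2.COLOR_RGB2HSV)
rect(T&(hsv[...,1]>70),.029,'tray',0)
rect(T&(Z>.021)&(Z<.04),.029,'trayrim',0)
print('tray floor z',np.median(Z[205:220,150:180]), 'table',np.median(Z[290:340,170:230]),'flap',np.median(Z[185:200,290:380]))
for n,(a,b,c,e) in dict(spool=(280,305,245,268),pot=(110,150,222,258),lid=(115,150,160,200)).items():
    zz=Z[a:b,c:e]; k=zz>.006; print(n,P[a:b,c:e][k].mean(0).round(3),np.percentile(zz[k],95).round(3))
for u,v in((290,200),(338,203),(338,212),(380,210),(300,222),(338,218)): print((u,v),P[v,u].round(3))
```

```text
box ((576.68408203125, -192.3390655517578), (197.0640106201172, 353.8069152832031), 4.5307722091674805) z 0.0837598279615927 138
[[464.0, -24.0], [492.0, -376.0], [689.0, -361.0], [661.0, -8.0]]
tray ((591.0383911132812, 194.5396728515625), (189.38668823242188, 96.71659851074219), 79.73249053955078) z 0.015333556653394975 84
[[527.0, 110.0], [622.0, 93.0], [656.0, 279.0], [560.0, 296.0]]
trayrim ((574.0617065429688, 291.5786437988281), (6.367913722991943, 27.367427825927734), 83.08493041992188) z 0.027777981472634994 8
[[560.0, 290.0], [587.0, 287.0], [588.0, 293.0], [561.0, 296.0]]
tray floor z 0.01510781833868352 table 0.00017207638792082758 flap 0.08349986144101029
spool [ 0.414 -0.013  0.064] 0.055
pot [0.768 0.015 0.057] 0.053
lid [0.773 0.157 0.017] 0.013
(290, 200) [ 0.608 -0.091  0.084]
(338, 203) [ 0.6   -0.194  0.08 ]
(338, 212) [ 0.581 -0.193  0.085]
(380, 210) [ 0.587 -0.305  0.005]
(300, 222) [ 0.561 -0.111  0.083]
(338, 218) [ 0.568 -0.192  0.086]
```

```bash
cat >> h.py <<'E'
from scipy.spatial.transform import Rotation as Ro
def plan(target,yaw,n,grip):
    o=ctrl.get_obs(); p=np.array(o['tool_pos']); R=Ro.from_euler('xyz',o['orientation'],degrees=True)
    Rt=Ro.from_euler('xyz',[180,0,yaw],degrees=True); dv=(R.inv()*Rt).as_rotvec(); dp=(np.array(target)-p)/n
    for i in range(n):
        print(', '.join(f'{x:.2f}' if j<4 else f'{x:.4f}' for j,x in enumerate([grip,*(R.inv().apply(dp)*100),*(dv/n)])),end=',\n'); R=R*Ro.from_rotvec(dv/n)
E
python3 -c "
from h import *
plan((.577,-.192,.2),-85.5,24,3)"
```

```text
3.00, 2.53, 2.72, 0.14, 0.0001, -0.0000, 0.0472,
3.00, 2.66, 2.59, 0.14, 0.0001, -0.0000, 0.0472,
3.00, 2.78, 2.46, 0.14, 0.0001, -0.0000, 0.0472,
3.00, 2.89, 2.33, 0.14, 0.0001, -0.0000, 0.0472,
3.00, 3.00, 2.19, 0.14, 0.0001, -0.0000, 0.0472,
3.00, 3.10, 2.05, 0.14, 0.0001, -0.0000, 0.0472,
3.00, 3.19, 1.90, 0.14, 0.0001, -0.0000, 0.0472,
3.00, 3.28, 1.75, 0.14, 0.0001, -0.0000, 0.0472,
3.00, 3.36, 1.59, 0.14, 0.0001, -0.0000, 0.0472,
3.00, 3.43, 1.43, 0.14, 0.0001, -0.0000, 0.0472,
3.00, 3.49, 1.27, 0.14, 0.0001, -0.0000, 0.0472,
3.00, 3.55, 1.10, 0.14, 0.0001, -0.0000, 0.0472,
3.00, 3.59, 0.93, 0.14, 0.0001, -0.0000, 0.0472,
3.00, 3.63, 0.76, 0.14, 0.0001, -0.0000, 0.0472,
3.00, 3.67, 0.59, 0.14, 0.0001, -0.0000, 0.0472,
3.00, 3.69, 0.41, 0.14, 0.0001, -0.0000, 0.0472,
3.00, 3.70, 0.24, 0.14, 0.0001, -0.0000, 0.0472,
3.00, 3.71, 0.06, 0.14, 0.0001, -0.0000, 0.0472,
3.00, 3.71, -0.11, 0.14, 0.0001, -0.0000, 0.0472,
3.00, 3.70, -0.29, 0.14, 0.0001, -0.0000, 0.0472,
3.00, 3.68, -0.46, 0.14, 0.0001, -0.0000, 0.0472,
3.00, 3.66, -0.63, 0.14, 0.0001, -0.0000, 0.0472,
3.00, 3.62, -0.81, 0.14, 0.0001, -0.0000, 0.0472,
3.00, 3.58, -0.98, 0.14, 0.0001, -0.0000, 0.0472,
```

Request:
{"op": "move_arm", "data": {"moves": [3, 2.5, 2.7, 0.1, 0, 0, 0.047, 3, 2.7, 2.6, 0.1, 0, 0, 0.047, 3, 2.8, 2.5, 0.1, 0, 0, 0.047, 3, 2.9, 2.3, 0.1, 0, 0, 0.047, 3, 3.0, 2.2, 0.1, 0, 0, 0.047, 3, 3.1, 2.1, 0.1, 0, 0, 0.047, 3, 3.2, 1.9, 0.1, 0, 0, 0.047, 3, 3.3, 1.8, 0.1, 0, 0, 0.047]}}

```text
clock: 0.9
tool_pos: [0.3509, 0.3546, 0.2263]
orientation: [180.0, -0.0, -42.2]
force: [0.6, -0.1, 0.0]
opening: 0.0318
gripper_force: 0.0
```

Request:
{"op": "move_arm", "data": {"moves": [3, 3.4, 1.6, 0.1, 0, 0, 0.047, 3, 3.4, 1.4, 0.1, 0, 0, 0.047, 3, 3.5, 1.3, 0.1, 0, 0, 0.047, 3, 3.6, 1.1, 0.1, 0, 0, 0.047, 3, 3.6, 0.9, 0.1, 0, 0, 0.047, 3, 3.6, 0.8, 0.1, 0, 0, 0.047, 3, 3.7, 0.6, 0.1, 0, 0, 0.047, 3, 3.7, 0.4, 0.1, 0, 0, 0.047]}}

```text
clock: 1.7
tool_pos: [0.4654, 0.0796, 0.2185]
orientation: [-180.0, 0.0, -63.7]
force: [0.6, 0.7, 1.0]
opening: 0.0299
gripper_force: 0.0
```

Request:
{"op": "move_arm", "data": {"moves": [3, 3.7, 0.2, 0.1, 0, 0, 0.047, 3, 3.7, 0.1, 0.1, 0, 0, 0.047, 3, 3.7, -0.1, 0.1, 0, 0, 0.047, 3, 3.7, -0.3, 0.1, 0, 0, 0.047, 3, 3.7, -0.5, 0.1, 0, 0, 0.047, 3, 3.6, -0.6, 0.1, 0, 0, 0.047, 3, 3.6, -0.8, 0.1, 0, 0, 0.047, 3, 3.5, -1.0, 0.1, 0, 0, 0.05]}}

```text
clock: 2.5
tool_pos: [0.58, -0.1926, 0.2101]
orientation: [180.0, 0.0, -85.5]
force: [0.1, 0.7, -0.6]
opening: 0.0296
gripper_force: 0.0
```

```bash
python3 -c "
from h import *
o=ctrl.get_obs();print(o['clock'],o['tool_pos'],o['orientation'],o['joint_pos'],o['force'])
snap('scene','s2.png');m=snap('wrist','w2.png')[2];print(np.round(m['cam_to_world'],3))
plan((.577,-.192,.13),-85.5,3,.5)"
```

```text
2.5 [ 0.57997443 -0.19258094  0.21011195] [ 1.79962640e+02  1.24125249e-02 -8.54815492e+01] [-8.31110176e-02  1.55622282e+01 -9.74293753e+00 -1.03671293e-02
 -6.47330696e+01  4.60599408e+00] [ 0.0892254   0.74401256 -0.59118466]
[[-0.997 -0.071 -0.024  0.587]
 [-0.075  0.955  0.288 -0.275]
 [ 0.002  0.289 -0.957  0.359]
 [ 0.     0.     0.     1.   ]]
0.50, -0.09, 0.10, 2.64, 0.0007, -0.0001, -0.0008,
0.50, -0.09, 0.10, 2.64, 0.0007, -0.0001, -0.0008,
0.50, -0.09, 0.11, 2.64, 0.0007, -0.0001, -0.0008,
```

View pics/s2.png

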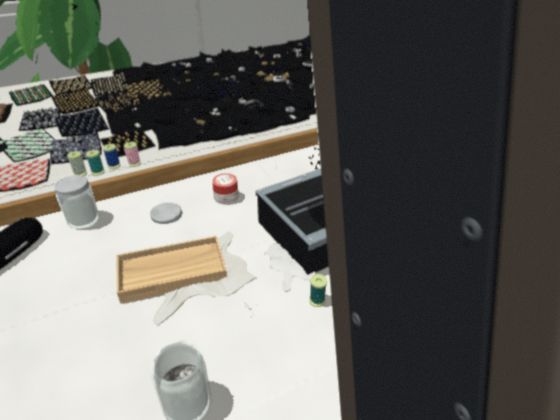

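View pics/w2.png

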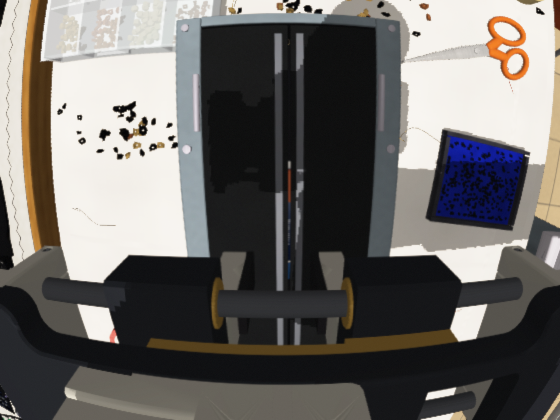

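Run:
```python
from h import *
o=ctrl.get_obs()
p,d,m=snap('wrist');f=210/np.tan(np.radians(m['vertical_fov'])/2)
T=np.array(m['cam_to_world'])
v,u=np.mgrid[:420,:560];x=u-m['cx'];y=v-m['cy'];r=np.hypot(x,y)+1e-9;th=r/f
dr=np.stack([x/r*np.tan(th),y/r*np.tan(th),np.ones_like(r)],-1)@T[:3,:3].T
P=T[:3,3]+dr*d[...,None]
R=Ro.from_euler('xyz',o['orientation'],degrees=True).as_matrix()
L=(P-np.array(o['tool_pos']))@R*1000
ok=(d>0)&(L[...,2]<60)&(th<1.5)&(abs(L[...,1])<130)
for a in range(-110,111,10):
    k=ok&(abs(L[...,1]-a)<5)
    if k.sum()>5: print(a,k.sum(),'zmax %.0f'%np.percentile(L[...,2][k],99),'x',np.percentile(L[...,0][k],[1,99]).round())
# slit colours
hsv=cv2.cvtColor(p,cv2.COLOR_RGB2HSV)
S=np.zeros(r.shape,bool);S[140:320,282:298]=1
for n,k in dict(orange=S&(hsv[...,1]>120)&(hsv[...,0]<20)&(hsv[...,2]>60),blue=S&(hsv[...,1]>100)&(hsv[...,0]>95)&(hsv[...,0]<125)&(hsv[...,2]>40)).items():
    rr=np.where(k)
    if not len(rr[0]):continue
    print(n,len(rr[0]),'rows',rr[0].min(),rr[0].max(),'cols',rr[1].min(),rr[1].max())
    for row in np.unique(rr[0])[::6]:
        c=rr[1][rr[0]==row].mean();i=int(round(c));w=T[:3,3]+dr[row,i]*((.025-T[2,3])/dr[row,i,2])
        print(row,c,w.round(3),P[row,i].round(3))
cv2.imwrite('pics/w3.png',cv2.resize(cv2.cvtColor(p[130:300,240:340],cv2.COLOR_RGB2BGR),None,fx=3.4,fy=3.4,interpolation=0))
```

```text
-100 20 zmax -98 x [-15.   3.]
-90 884 zmax -61 x [-13.  40.]
-80 4879 zmax -58 x [-7. 40.]
-70 3883 zmax -70 x [-1. 40.]
-60 2147 zmax -70 x [ 8. 33.]
-50 2896 zmax -64 x [19. 39.]
-40 5692 zmax -63 x [19. 39.]
-30 6340 zmax -4 x [12. 40.]
-20 7777 zmax 1 x [-6. 39.]
-10 4693 zmax 2 x [-4. 33.]
0 4438 zmax -70 x [23. 33.]
10 4432 zmax -70 x [23. 33.]
20 7263 zmax 4 x [-7. 39.]
30 5417 zmax -2 x [-12.  40.]
40 5083 zmax -63 x [-16.  40.]
50 2827 zmax -64 x [-19.  39.]
60 2180 zmax -69 x [-28.  33.]
70 5259 zmax -70 x [-27.  40.]
80 5398 zmax -58 x [-34.  40.]
90 801 zmax -60 x [-13.  40.]
100 36 zmax -98 x [-15.   1.]
orange 96 rows 168 199 cols 287 289
168 288.0 [ 0.575 -0.222  0.025] [ 0.575 -0.219  0.006]
174 288.0 [ 0.575 -0.215  0.025] [ 0.574 -0.213  0.01 ]
180 288.0 [ 0.574 -0.209  0.025] [ 0.574 -0.206  0.011]
186 288.0 [ 0.574 -0.202  0.025] [ 0.573 -0.2    0.013]
192 288.0 [ 0.573 -0.196  0.025] [ 0.573 -0.194  0.015]
198 288.0 [ 0.573 -0.19   0.025] [ 0.572 -0.187  0.014]
blue 65 rows 209 277 cols 286 289
209 288.0 [ 0.572 -0.177  0.025] [ 0.571 -0.175  0.018]
215 287.5 [ 0.571 -0.171  0.025] [ 0.571 -0.169  0.02 ]
265 287.5 [ 0.566 -0.111  0.025] [ 0.566 -0.108  0.018]
271 287.0 [ 0.567 -0.104  0.025] [ 0.567 -0.102  0.022]
277 287.0 [ 0.566 -0.096  0.025] [ 0.565 -0.084  0.003]
```

View pics/w3.png

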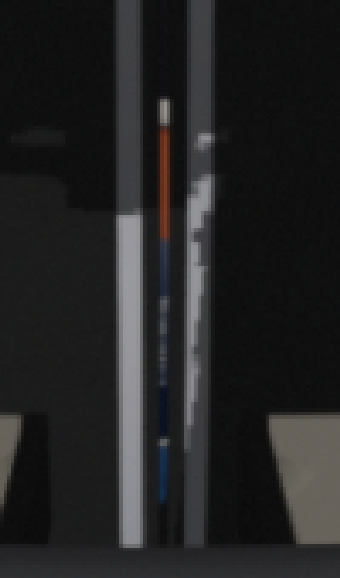

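```bash
python3 -c "
from h import *
plan((.5726,-.140,.105),-85.5,4,.5)"
```

```text
0.50, -1.33, 0.07, 2.61, 0.0005, 0.0001, -0.0002,
0.50, -1.33, 0.07, 2.61, 0.0005, 0.0001, -0.0002,
0.50, -1.33, 0.07, 2.61, 0.0005, 0.0001, -0.0002,
0.50, -1.33, 0.07, 2.61, 0.0005, 0.0001, -0.0002,
```

Request:
{"op": "move_arm", "data": {"moves": [0.5, -1.33, 0.07, 2.6, 0, 0, 0, 0.5, -1.33, 0.07, 2.6, 0, 0, 0, 0.5, -1.33, 0.07, 2.6, 0, 0, 0, 0.5, -1.33, 0.07, 2.6, 0, 0, 0, 0.5, 0, 0, 0, 0, 0, 0, 0.5, 0, 0, 0, 0, 0, 0]}}

```text
clock: 3.25
tool_pos: [0.5726, -0.1377, 0.1069]
orientation: [180.0, -0.0, -85.2]
force: [-0.5, -0.4, 1.0]
opening: 0.0053
gripper_force: 0.0
```

Request:
{"op": "move_arm", "data": {"moves": [0.5, 0, 0, 0.8, 0, 0, 0, 0.5, 0, 0, 0.8, 0, 0, 0, 0.5, 0, 0, 0.8, 0, 0, 0, 0.5, 0, 0, 0.8, 0, 0, 0, 0.5, 0, 0, 0.8, 0, 0, 0, 0.5, 0, 0, 0.8, 0, 0, 0, 0.5, 0, 0, 0.5, 0, 0, 0, 0.5, 0, 0, 0.5, 0, 0, 0]}}

```text
clock: 4.05
tool_pos: [0.5727, -0.1383, 0.048]
orientation: [180.0, -0.0, -85.4]
force: [-0.2, 0.1, 1.0]
opening: 0.005
gripper_force: 0.2
```

Request:
{"op": "move_arm", "data": {"moves": [0.5, 0, 0, 0.2, 0, 0, 0, 0.5, 0, 0, 0.2, 0, 0, 0, 0.5, 0, 0, 0, 0, 0, 0]}}

```text
clock: 4.35
tool_pos: [0.5727, -0.1382, 0.0445]
orientation: [180.0, -0.0, -85.4]
force: [-0.4, 0.4, 0.1]
opening: 0.0047
gripper_force: 0.2
```

Request:
{"op": "move_arm", "data": {"moves": [0.5, 0, 0, 0.2, 0, 0, 0, 0.5, 0, 0, 0.2, 0, 0, 0, 0.5, 0, 0, 0.1, 0, 0, 0, 0.5, 0, 0, 0, 0, 0, 0]}}

```text
clock: 4.75
tool_pos: [0.5726, -0.1383, 0.0394]
orientation: [180.0, 0.0, -85.4]
force: [0.1, 0.2, -0.7]
opening: 0.0049
gripper_force: 0.3
```

Request:
{"op": "move_arm", "data": {"moves": [0.5, 0, 0, 0.1, 0, 0, 0, 0.5, 0, 0, 0.1, 0, 0, 0, 0.5, 0, 0, 0, 0, 0, 0]}}

```text
clock: 5.05
tool_pos: [0.5726, -0.1383, 0.0374]
orientation: [180.0, -0.0, -85.4]
force: [0.7, 0.4, -0.0]
opening: 0.0049
gripper_force: 0.3
```

Request:
{"op": "move_arm", "data": {"moves": [0.5, 0, 0, 0.1, 0, 0, 0, 0.5, 0, 0, 0.1, 0, 0, 0, 0.5, 0, 0, 0, 0, 0, 0]}}

```text
clock: 5.35
tool_pos: [0.573, -0.1382, 0.036]
orientation: [-180.0, -0.0, -85.3]
force: [-1.7, 0.9, 4.6]
opening: 0.0052
gripper_force: 2.7
```

Request:
{"op": "move_arm", "data": {"moves": [0.5, 0, 0, -0.6, 0, 0, 0, 0.5, 0, 0, -1.0, 0, 0, 0, 6, 0, 0, 0, 0, 0, 0, 6, 0, 0, 0, 0, 0, 0, 6, 0, 0, 0, 0, 0, 0, 6, 0, 0, 0, 0, 0, 0, 6, 0, 0, 0, 0, 0, 0]}}

```text
clock: 6.05
tool_pos: [0.5726, -0.1383, 0.0513]
orientation: [180.0, 0.0, -85.4]
force: [-0.2, -0.2, -0.4]
opening: 0.0396
gripper_force: 0.2
```

Request:
{"op": "move_arm", "data": {"moves": [6, 0, 0, 0.5, 0, 0, 0, 6, 0, 0, 0.5, 0, 0, 0, 6, 0, 0, 0.5, 0, 0, 0, 6, 0, 0, 0.3, 0, 0, 0, 6, 0, 0, 0.2, 0, 0, 0, 6, 0, 0, 0, 0, 0, 0]}}

```text
clock: 6.65
tool_pos: [0.5725, -0.1383, 0.0311]
orientation: [180.0, 0.0, -85.4]
force: [0.5, -0.3, 0.6]
opening: 0.0596
gripper_force: 0.3
```

Request:
{"op": "move_arm", "data": {"moves": [6, 0, 0, 0.1, 0, 0, 0, 6, 0, 0, 0.1, 0, 0, 0, 6, 0, 0, 0, 0, 0, 0]}}

```text
clock: 6.95
tool_pos: [0.5727, -0.1383, 0.0296]
orientation: [-180.0, 0.0, -85.4]
force: [0.6, 0.3, 0.2]
opening: 0.0599
gripper_force: 0.3
```

Request:
{"op": "move_arm", "data": {"moves": [6, 0, 0, 0.1, 0, 0, 0, 6, 0, 0, 0, 0, 0, 0]}}

```text
clock: 7.15
tool_pos: [0.5727, -0.1383, 0.0285]
orientation: [-180.0, 0.0, -85.4]
force: [0.0, -0.4, 0.7]
opening: 0.0599
gripper_force: 0.3
```

Request:
{"op": "move_arm", "data": {"moves": [6, 0, 0, 0.1, 0, 0, 0, 6, 0, 0, 0, 0, 0, 0]}}

```text
clock: 7.35
tool_pos: [0.5727, -0.1382, 0.0275]
orientation: [180.0, 0.0, -85.4]
force: [0.5, -0.3, 0.2]
opening: 0.06
gripper_force: 0.3
```

Request:
{"op": "move_arm", "data": {"moves": [6, 0, 0, 0.1, 0, 0, 0, 6, 0, 0, 0, 0, 0, 0]}}

```text
clock: 7.55
tool_pos: [0.5728, -0.1382, 0.0265]
orientation: [-180.0, 0.0, -85.4]
force: [0.6, 0.1, 0.5]
opening: 0.0604
gripper_force: 0.3
```

Request:
{"op": "move_arm", "data": {"moves": [1.5, 0, 0, 0, 0, 0, 0, 1.5, 0, 0, 0, 0, 0, 0, 1.5, 0, 0, 0, 0, 0, 0, 1.5, 0, 0, 0, 0, 0, 0, 1.5, 0, 0, 0, 0, 0, 0, 1.5, 0, 0, 0, 0, 0, 0]}}

```text
clock: 8.15
tool_pos: [0.5727, -0.1382, 0.0267]
orientation: [180.0, -0.0, -85.4]
force: [-0.5, 0.1, 2.2]
opening: 0.0243
gripper_force: 29.1
```

Request:
{"op": "move_arm", "data": {"moves": [1.5, 0, 0, -0.3, 0, 0, 0, 1.5, 0, 0, -0.5, 0, 0, 0, 1.5, 0, 0, -0.8, 0, 0, 0, 1.5, 0, 0, 0, 0, 0, 0]}}

```text
clock: 8.55
tool_pos: [0.5737, -0.1383, 0.0441]
orientation: [-179.9, -0.0, -85.3]
force: [0.6, -0.2, 0.2]
opening: 0.0242
gripper_force: 28.1
```

```bash
python3 -c "
from h import *
o=ctrl.get_obs();print(o['tool_pos'],o['force'],o['moment'],o['opening'],o['gripper_force'])"
```

```text
[ 0.57365189 -0.13829195  0.04407279] [ 0.59677348 -0.22812263  0.24395661] [ 0.05310665 -0.09560389 -0.0024163 ] 0.02423249668234148 28.08933189033759
```

Request:
{"op": "move_arm", "data": {"moves": [1.5, 0, 0, -0.8, 0, 0, 0, 1.5, 0, 0, -0.8, 0, 0, 0, 1.5, 0, 0, -0.8, 0, 0, 0, 1.5, 0, 0, -0.8, 0, 0, 0, 1.5, 0, 0, -0.8, 0, 0, 0, 1.5, 0, 0, -0.8, 0, 0, 0]}}

```text
clock: 9.15
tool_pos: [0.5726, -0.1383, 0.0914]
orientation: [-180.0, -0.0, -85.4]
force: [-0.0, -0.5, 0.2]
opening: 0.0235
gripper_force: 28.4
```

Request:
{"op": "move_arm", "data": {"moves": [1.5, 0, 0, -0.8, 0, 0, 0, 1.5, 0, 0, -0.8, 0, 0, 0, 1.5, 0, 0, -1, 0, 0, 0, 1.5, 0, 0, -1.5, 0, 0, 0, 1.5, 0, 0, -2, 0, 0, 0, 1.5, 0, 0, -2, 0, 0, 0, 1.5, 0, 0, -2, 0, 0, 0, 1.5, 0, 0, 0, 0, 0, 0]}}

```text
clock: 9.95
tool_pos: [0.5743, -0.1384, 0.1952]
orientation: [-179.7, -0.0, -85.3]
force: [0.1, 0.6, 0.1]
opening: 0.0238
gripper_force: 28.5
```

```bash
python3 -c "
from h import *
o=ctrl.get_obs();print(o['tool_pos'],o['force'],o['moment'],o['opening'],o['gripper_force'])
snap('wrist','w4.png')"
```

```text
[ 0.57432911 -0.13843445  0.19515809] [0.06699011 0.64525198 0.09210729] [ 0.1158003  -0.14382836 -0.01642639] 0.02375586798296358 28.460015449672937
```

View pics/w4.png

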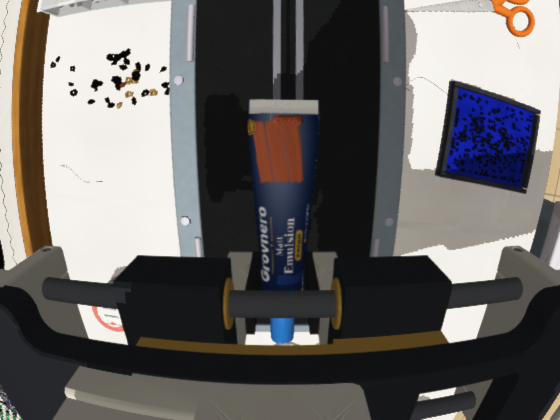

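Run:
```python
from h import *
o=ctrl.get_obs()
p,d,m=snap('wrist');f=210/np.tan(np.radians(m['vertical_fov'])/2)
T=np.array(m['cam_to_world'])
v,u=np.mgrid[:420,:560];x=u-m['cx'];y=v-m['cy'];r=np.hypot(x,y)+1e-9;th=r/f
dr=np.stack([x/r*np.tan(th),y/r*np.tan(th),np.ones_like(r)],-1)@T[:3,:3].T
P=T[:3,3]+dr*d[...,None]
R=Ro.from_euler('xyz',o['orientation'],degrees=True).as_matrix()
L=(P-np.array(o['tool_pos']))@R*1000
for v_ in(102,106,111,130,160,190,220,240):
    row=L[v_,235:335];k=(row[:,2]<40)&(row[:,2]>-20)
    if k.sum(): print(v_,k.sum(),np.median(row[k],0).round(1),'y',row[k][:,1].min().round(1),row[k][:,1].max().round(1))
for n in((.588,.184,.16),(.588,.184,.06)):
    pass
plan((.588,.174,.15),-100,12,1.5)
```

```text
102 70 [87.6  1.2 27.6] y -17.2 19.8
106 71 [85.4  1.  27.5] y -17.9 20.0
111 70 [82.7  1.2 26.7] y -17.2 19.9
130 71 [72.5  1.  24. ] y -17.8 19.6
160 67 [57.   1.  18.9] y -16.4 18.4
190 60 [42.   0.7 14.4] y -14.9 16.3
220 54 [27.3  0.7  9.6] y -13.4 14.8
240 49 [17.4  1.   6.7] y -12.4 13.9
1.50, -2.58, -0.34, 0.35, -0.0001, 0.0000, 0.0213,
1.50, -2.59, -0.28, 0.35, -0.0001, 0.0000, 0.0213,
1.50, -2.59, -0.23, 0.35, -0.0001, 0.0000, 0.0213,
1.50, -2.60, -0.17, 0.35, -0.0001, 0.0000, 0.0213,
1.50, -2.60, -0.12, 0.35, -0.0001, 0.0000, 0.0213,
1.50, -2.60, -0.06, 0.35, -0.0001, 0.0000, 0.0213,
1.50, -2.60, -0.00, 0.35, -0.0001, 0.0000, 0.0213,
1.50, -2.60, 0.05, 0.35, -0.0001, 0.0000, 0.0213,
1.50, -2.60, 0.11, 0.35, -0.0001, 0.0000, 0.0213,
1.50, -2.60, 0.16, 0.35, -0.0001, 0.0000, 0.0213,
1.50, -2.60, 0.22, 0.35, -0.0001, 0.0000, 0.0213,
1.50, -2.59, 0.27, 0.35, -0.0001, 0.0000, 0.0213,
```

Run:
```python
from h import *
plan((.5955,.214,.15),-100,13,1.5)
```

```text
1.50, -2.69, -0.39, 0.32, -0.0001, 0.0000, 0.0196,
1.50, -2.69, -0.34, 0.32, -0.0001, 0.0000, 0.0196,
1.50, -2.70, -0.29, 0.32, -0.0001, 0.0000, 0.0196,
1.50, -2.70, -0.23, 0.32, -0.0001, 0.0000, 0.0196,
1.50, -2.71, -0.18, 0.32, -0.0001, 0.0000, 0.0196,
1.50, -2.71, -0.13, 0.32, -0.0001, 0.0000, 0.0196,
1.50, -2.71, -0.07, 0.32, -0.0001, 0.0000, 0.0196,
1.50, -2.71, -0.02, 0.32, -0.0001, 0.0000, 0.0196,
1.50, -2.71, 0.03, 0.32, -0.0001, 0.0000, 0.0196,
1.50, -2.71, 0.09, 0.32, -0.0001, 0.0000, 0.0196,
1.50, -2.71, 0.14, 0.32, -0.0001, 0.0000, 0.0196,
1.50, -2.71, 0.19, 0.32, -0.0001, 0.0000, 0.0196,
1.50, -2.70, 0.25, 0.32, -0.0001, 0.0000, 0.0196,
```

Request:
{"op": "move_arm", "data": {"moves": [1.5, -1.35, -0.2, 0, 0, 0, 0.01, 1.5, -2.7, -0.37, 0.3, 0, 0, 0.02, 1.5, -2.7, -0.32, 0.3, 0, 0, 0.02, 1.5, -2.7, -0.26, 0.3, 0, 0, 0.02, 1.5, -2.7, -0.2, 0.3, 0, 0, 0.02, 1.5, -2.7, -0.15, 0.3, 0, 0, 0.02, 1.5, -2.7, -0.1, 0.3, 0, 0, 0.02, 1.5, -2.7, -0.05, 0.3, 0, 0, 0.02]}}

```text
clock: 10.85
tool_pos: [0.5853, 0.0656, 0.1693]
orientation: [179.9, -0.0, -94.0]
force: [-0.1, 0.6, 0.1]
opening: 0.0236
gripper_force: 28.5
```

Request:
{"op": "move_arm", "data": {"moves": [1.5, -2.7, 0, 0.3, 0, 0, 0.02, 1.5, -2.7, 0.06, 0.3, 0, 0, 0.02, 1.5, -2.7, 0.1, 0.3, 0, 0, 0.02, 1.5, -2.7, 0.17, 0.3, 0, 0, 0.02, 1.5, -2.7, 0.22, 0.3, 0, 0, 0.02, 1.5, -1.35, 0.12, 0.3, 0, 0, 0.01, 1.5, 0, 0, 0, 0, 0.085, 0, 1.5, 0, 0, 0, 0, 0, 0]}}

```text
clock: 11.65
tool_pos: [0.5959, 0.2138, 0.1509]
orientation: [179.9, -5.1, -100.1]
force: [-1.2, -0.3, -0.3]
opening: 0.0238
gripper_force: 28.5
```

Run:
```python
from h import *
o=ctrl.get_obs();print(o['clock'],o['tool_pos'],o['orientation'],o['opening'])
p,d,m=snap('wrist','w5.png');f=210/np.tan(np.radians(m['vertical_fov'])/2)
T=np.array(m['cam_to_world'])
v,u=np.mgrid[:420,:560];x=u-m['cx'];y=v-m['cy'];r=np.hypot(x,y)+1e-9;th=r/f
dr=np.stack([x/r*np.tan(th),y/r*np.tan(th),np.ones_like(r)],-1)@T[:3,:3].T
P=T[:3,3]+dr*d[...,None]
for v_ in(102,111,160,190,220,240):
    row=P[v_,235:335];k=row[:,2]>.08
    if k.sum(): print(v_,k.sum(),np.median(row[k],0).round(4))
```

```text
11.65 [0.59591022 0.21377978 0.15087895] [ 179.91390541   -5.12454704 -100.13325978] 0.02379919241723223
102 70 [0.5791 0.1257 0.1311]
111 71 [0.5802 0.1306 0.1315]
160 67 [0.5848 0.1563 0.1374]
190 60 [0.5875 0.1712 0.1404]
220 54 [0.5904 0.186  0.1436]
240 50 [0.5921 0.1958 0.1458]
```

View pics/w5.png

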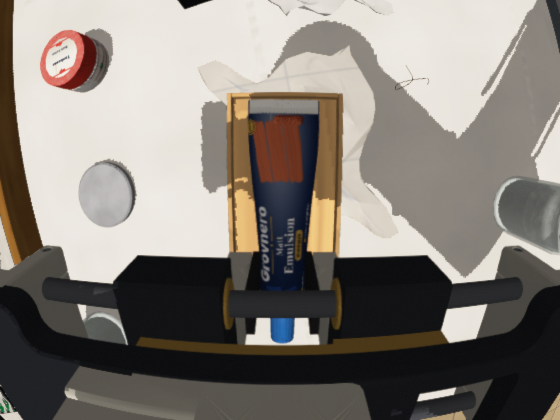

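Request:
{"op": "move_arm", "data": {"moves": [1.5, -0.18, 0, 2, 0, 0, 0, 1.5, -0.18, 0, 2, 0, 0, 0, 1.5, -0.18, 0, 2, 0, 0, 0, 1.5, -0.18, 0, 2, 0, 0, 0, 1.5, -0.13, 0, 1.5, 0, 0, 0, 1.5, -0.09, 0, 1, 0, 0, 0, 1.5, 0, 0, 0, 0, 0, 0]}}

```text
clock: 12.4
tool_pos: [0.5956, 0.2123, 0.0457]
orientation: [179.9, -4.9, -100.3]
force: [-0.5, -0.2, 0.1]
opening: 0.0234
gripper_force: 28.5
```

Request:
{"op": "move_arm", "data": {"moves": [1.5, -0.02, 0, 0.2, 0, 0, 0, 1.5, -0.02, 0, 0.2, 0, 0, 0, 1.5, 0, 0, 0, 0, 0, 0]}}

```text
clock: 12.7
tool_pos: [0.5966, 0.2137, 0.0436]
orientation: [-180.0, -4.8, -100.3]
force: [-0.2, 0.9, 0.7]
opening: 0.0237
gripper_force: 28.5
```

Request:
{"op": "move_arm", "data": {"moves": [1.5, -0.01, 0, 0.1, 0, 0, 0, 1.5, -0.01, 0, 0.1, 0, 0, 0, 1.5, 0, 0, 0, 0, 0, 0]}}

```text
clock: 13.0
tool_pos: [0.5964, 0.2136, 0.0411]
orientation: [-180.0, -4.9, -100.3]
force: [0.3, -0.2, -0.2]
opening: 0.0233
gripper_force: 28.5
```

Request:
{"op": "move_arm", "data": {"moves": [1.5, -0.01, 0, 0.1, 0, 0, 0, 1.5, -0.01, 0, 0.1, 0, 0, 0, 1.5, 0, 0, 0, 0, 0, 0]}}

```text
clock: 13.3
tool_pos: [0.5963, 0.2135, 0.0389]
orientation: [180.0, -4.9, -100.3]
force: [0.1, -1.0, 0.0]
opening: 0.0238
gripper_force: 28.5
```

Request:
{"op": "move_arm", "data": {"moves": [1.5, -0.01, 0, 0.1, 0, 0, 0, 1.5, 0, 0, 0, 0, 0, 0]}}

```text
clock: 13.5
tool_pos: [0.5964, 0.2136, 0.038]
orientation: [180.0, -4.9, -100.3]
force: [1.2, -0.4, -0.4]
opening: 0.0241
gripper_force: 28.5
```

Request:
{"op": "move_arm", "data": {"moves": [1.5, -0.01, 0, 0.1, 0, 0, 0, 1.5, 0, 0, 0, 0, 0, 0]}}

```text
clock: 13.7
tool_pos: [0.5966, 0.2137, 0.0372]
orientation: [-180.0, -4.9, -100.2]
force: [-0.1, 0.4, 1.4]
opening: 0.0236
gripper_force: 28.7
```

Request:
{"op": "move_arm", "data": {"moves": [1.5, -0.01, 0, 0.1, 0, 0, 0, 1.5, 0, 0, 0, 0, 0, 0]}}

```text
clock: 13.9
tool_pos: [0.5967, 0.2136, 0.037]
orientation: [-180.0, -4.9, -100.2]
force: [-1.9, -1.1, 7.6]
opening: 0.0238
gripper_force: 29.7
```

Request:
{"op": "move_arm", "data": {"moves": [2.6, 0, 0, 0, 0, 0, 0, 3, 0, 0, 0, 0, 0, 0, 3.4, 0, 0, 0, 0, 0, 0, 3.6, 0, 0, 0, 0, 0, 0, 3.6, 0, 0, 0, 0, 0, 0]}}

```text
clock: 14.4
tool_pos: [0.5964, 0.2136, 0.0358]
orientation: [180.0, -4.9, -100.3]
force: [-0.4, -0.5, 0.2]
opening: 0.0359
gripper_force: 0.0
```

Request:
{"op": "move_arm", "data": {"moves": [3.6, 0.04, 0, -0.5, 0, 0, 0, 3.6, 0.09, 0, -1, 0, 0, 0, 3.6, 0.09, 0, -1, 0, 0, 0, 3.6, 0.18, 0, -2, 0, 0, 0, 3.6, 0.3, 0, -3, 0, 0, 0, 3.6, 0.4, 0, -4, 0, 0, 0, 3.6, 0, 0, 0, 0, 0, 0]}}

```text
clock: 15.1
tool_pos: [0.5994, 0.2141, 0.1589]
orientation: [-179.5, -4.5, -100.2]
force: [0.2, -0.1, 0.4]
opening: 0.0359
gripper_force: 0.0
```

Run:
```python
from h import *
snap('wrist','w6.png'); snap('scene','s6.png')
a=cv2.imread('pics/w6.png');b=cv2.imread('pics/s6.png')
cv2.imwrite('pics/both6.png',cv2.resize(np.hstack([a,b]),(800,300)))
```

```text
(no output)
```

View pics/both6.png

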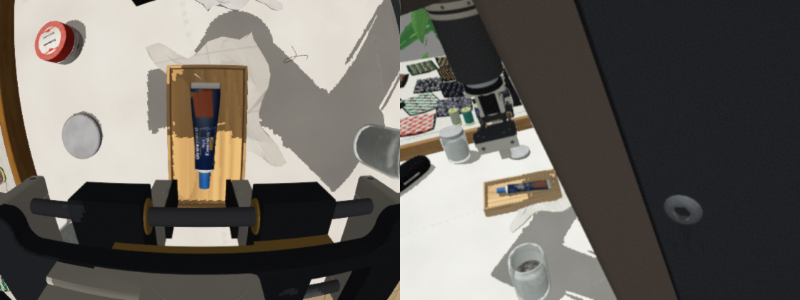

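Run:
```python
from h import *
p,d,m=snap('top');v,u=np.mgrid[:420,:560];o,r=rays(m,np.c_[u.ravel(),v.ravel()])
Z=(o+r*d.ravel()[:,None])[:,2].reshape(420,560)
near,far=np.median(Z[222:228,330:400]),np.median(Z[197:203,330:400]);print(near,far,ctrl.get_obs()['qvel'].round(2))
if abs(near-.084)<.01 and abs(far-.084)<.01: print(ctrl.close_job())
```

```text
0.08378835572497945 0.08364919053559283 [-0.    1.35 -1.22 -0.11  0.33  0.04]
the job is handed in; nothing more can be done
None
```

The glue tube was lifted out of the box and lies flat in the wooden tray, both flaps are closed, I saw no other object disturbed, and the job was handed in at about 15 s of the 61 s allowed.

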